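Chain an electrode carrier into the sprung hook of a drip stand

ROBOT

A 6-joint arm with a two-finger parallel gripper is mounted at the origin on the work surface; the furniture and walls round the work are solid. World frame = base frame: x ahead of the robot, y to its left, z up, the work surface at z = 0. Lengths are in m, angles in rad, forces in N, time in s.
With the tool pointing down it reaches from about 0.325 to 0.9 m from the base axis. Payload 6.1 kg.
Tool frame: the origin (TCP) lies between the finger pads; the fingertips stand ahead of it and the grasp point (between the pads) is the TCP (arm.tcp_to_tips is the z of the fingertips in the tool frame, in m); z points along the fingers, y is the line along which they close (so a half turn about z gives the same grasp; the last joint's range is limited). The gripper opens to 87 mm and grips with 3 to 60 N. Pads are 19 mm wide; open, the fingers measure 117 mm over their backs; the gripper's body (75 mm by 190 mm) begins 51 mm behind the grasp point.
Start: joints at [-0.126, 0.22, 1.526, -0, 1.395, -0.126], TCP at [0.625, -0, 0.242] pointing down, gripper open.
Joint ranges: [-2.98, 2.98], [-0.91, 2.08], [0.09, 2.57], [-1.24, 4.39], [0.2, 2.65], [-2.68, 2.68]. Speed limits (rad/s): [2.57, 2.57, 3.01, 3.14, 3.14, 3.14].

INTERFACE

Orientations are given as a unit quaternion [w, x, y, z].
In Python, from cell import arm, optics gives the robot as it stands. The module is installed in compiled form; this text tells all that it offers.
- The arm moves only by the tool send_rows, never from a script. Its argument "moves" is a list of rows, each a list of 7 numbers: the opening, from -1 (shut) to 1 (fully open), so that 0 is half open, then the shift along the tool's x, y, z in m, then the turn, a rotation vector about the tool's x, y, z in rad. A call has 1 to 20 rows; each row is the pose to reach, as a shift and turn from the pose commanded when the call began, along the tool's axes at that moment; what a row does not reach only later rows make up. A row lasts 1/8 s, in which the tool goes at most 62.5 mm and 10.7 degrees, less where a joint would pass 70% of its speed; a pose out of reach is approached as far as the arm can. A call with a gripper value outside its range is refused whole. The fingers move at their own pace and stop on an object; "grip_force" is the grip in N (left out, the last holds). Time passes only in rows, so rows that repeat a pose let the fingers close. It gives the time, the measured TCP pose, the force, the opening and the grip force at its end, in the units of the state.
- arm.read_state(): the state, without advancing time (a new reading comes with each control period).
- optics.read_camera(name): name is "scene" or "side" or "wrist"; returns a dict with "pixels" (400x640x3 uint8, blue, green, red), "fx", "fy", "cx", "cy" (pixels), "rvec" (rotation vector, rad) and "tvec" (3), from world to camera coordinates, as OpenCV has them; the wrist camera has in their place "T_tool_cam" (4x4, takes a point from camera to tool coordinates, whose origin is the TCP and whose axes are the flange's). Camera axes: x right, y down, z forward; pixel columns grow to the right and rows downward; lengths in m; the calibration is good to about 2 mm. A picture is of the moment at which its call begins: read the wrist's pose just before it. There is no depth.
- arm.close_job(): hands the job in; it is judged then, once.
Trained networks look in a picture, given as the dict that the camera call returned (one of the last four; its "shot" number tells which), for a name from the list of things; names that differ only in an ending like _2 or _b are one class to them, and where a whole thing is asked for, a point or a joint stands for the part that bears it (a point fixed in the world has none). Each returns a list of dicts, best first, with "confidence" (0 to 1); they miss things now and then, are a little off and sometimes report something else, mostly with a low value. They report only what shows in the picture. A call takes as long as a camera call. They do not tell look-alikes from the thing itself.
- optics.spot_in(picture, thing): "box" ([left, top, right, bottom] in pixels, round what is visible of it).
- optics.trace(picture, thing): "mask" (400x640 bool, what is visible of it) and "box" ([left, top, right, bottom] in pixels, round what is visible of it).
- optics.mark_of(picture, thing): "pixel" ([column, row] in pixels: a listed point, or the origin of a listed thing).
The state is a dict: "time": time; "joint_positions": joint angles; "joint_velocities": joint speeds; "joint_torque": joint torques, N m; "position": TCP position; "ee_rot": TCP orientation; "force": force on the tool from outside, world axes, zero at the start; "wrist_torque": the same for the moment, N m; "grip_width": finger opening in m; "gripper_force": force on a finger pad.
Only numpy, scipy, OpenCV 4.12 (cv2) and the standard library are available. Lean on these libraries where they do the work, as an engineer would, in place of code of your own. Each camera call takes 0.05 s, during which the arm holds its last target. There are 200 camera calls.

TASK

Take the electrode carrier by its red handle and hang it from the hook under the drip stand's boom: bring its cross bar in over the brass keeper and press down until the bar has snapped past it into the bottom of the hook, then prove the joint with a firm, steady pull of 14 to 20 N held for about a second on the hook (the carrier's weight counts), never pressing or pulling beyond 21 N. Let go so that it hangs still; keep the carrier upright and leave the paste tin and the feeler gauge alone.

Things in the scene. Friction and masses are not known exactly. Their poses are not given: they have to be found in the camera images.
- carrier: Loose electrode carrier, about 0.43 kg: aluminium tray 118 (x) x 116 (y) x 6 mm with two fixed copper electrodes (to 43 mm high, at y = +-36) and a 12 mm high weight at x = 48. Origin: centre of the tray's underside, z up. Over the centre stands a steel bail with a level cross bar; at x = -50 an upright carries the red handle. The centre of mass lies nearly under the cross bar.
- bail_bar (a point): Middle of the bail's cross bar, on its axis, 78 mm above the tray's underside: carrier frame (0, 0, 78) mm. Axes as the carrier's, y along the bar. The bar is 8 mm thick and runs between two 8 mm uprights at y = +-16 (24 mm free between them).
- handle (a point): Grip point in the red handle, carrier frame (-50, 0, 213) mm, axes as the carrier's. The handle is 20 (x) x 14 (y) x 45 (z) mm, from 190 to 235 mm above the tray's underside. Close the fingers along y. Between the carrier and the stand a fixed steel vice, 68 mm high, stands on the bench.
- hanger: Hook of 8 mm round steel in its own xz plane, hung on a pivot pin along y (its origin; swings to 0.35 rad). z up, -x its open side, +x towards the stand's column. Its rod slides down in the boom with drag: from 2.5 N it sinks, stays where left, and stops on a rubber buffer after 12 to 36 mm, which differs each time and cannot be seen. Only then does the keeper yield.
- hook_seat (a point): Where the bail bar's axis lies when seated in the hook's rigid round bottom (it may rest 5 mm off): hanger frame (0, 0, -75) mm, axes as the hanger's; sinks with it. The hook's lowest point is 13 mm below. The boom's brass bush is 24 mm wide, its underside 10 to 46 mm above the pivot; the rod's nut ends 72 mm above the pivot. A column stands at x = +90 mm, to 304 mm above the bench.
- hook_lip (a point): Centre of the lip's rounded end (radius 4 mm) on the hook's open side, hanger frame (-22, 0, -44) mm, 31 mm above the seat. The way in: bar level along hanger +x, its axis 12 to 20 mm above this point (43 to 51 mm above the seat), until it is about 5 mm on the -x side of the seat; then straight down onto the keeper.
- keeper (a joint): Angle (rad) of the brass sprung keeper, 4 mm thick, 27 mm long, closing the hook's mouth; hinge at hanger x = 16, z = -42 mm, end near the lip. 0 = shut, grows as pushed down into the hook. A bar pressed near its end starts it at 6.5 N and passes it with 10 to 14 N at 0.6 rad, 22 mm below first touch and 14 mm above the seat; then it springs shut above the bar.
- paste_tin: Loose round tin with a yellow lid, 65 mm across, 32 mm high, origin under its centre; leave it alone.
- feeler_gauge: Loose steel feeler gauge lying flat, 15 x 90 x 12 mm, origin under its centre; leave it alone.
Not all that is in view belongs to the job. Of the things that look like the carrier, the largest one is meant.

How it is judged:
By the outcome, as a careful person would: the job done as asked, in the order asked, and still so for the second after the job is handed in, with the robot touching nothing.
It also fails if it takes over 54 s, if anything falls off the work surface, if the arm or the gripper's body presses on something with over 40 N, if the wrist force passes 120 N, or if a joint passes its speed limit or range.

## Working session

There is one attempt and no reset: what is moved stays moved. The work goes in short steps, Python scripts to look and compute and a tool call to move; the robot and the scene stay as the last step left them, time stands still between calls to the robot, and variables do not carry over. Pictures are saved under pics/ and viewed, at most 10 in all, crops included, and the job is handed in when it is done.

Besides the shell and the picture viewer there is one more tool, called after "Call:" in YAML: its name, and indented under it one key for each argument. send_rows: Moves the arm, as the interface text tells. Its arguments: {"type":"object","properties":{"moves":{"type":"array"},"grip_force":{"type":"number"}},"required":["moves"]}

```bash
mkdir -p pics; cat > h.py <<'E'
import numpy as np, cv2
from cell import arm, optics
from scipy.spatial.transform import Rotation as R
def P(pic):
    if 'rvec' in pic: 
        Rm=cv2.Rodrigues(np.array(pic['rvec'],float))[0]; t=np.array(pic['tvec'],float).ravel()
    else:
        s=pic['st']; T=np.eye(4); q=s['ee_rot']; T[:3,:3]=R.from_quat([q[1],q[2],q[3],q[0]]).as_matrix(); T[:3,3]=s['position']
        M=np.linalg.inv(T@np.array(pic['T_tool_cam'])); Rm,t=M[:3,:3],M[:3,3]
    K=np.array([[pic['fx'],0,pic['cx']],[0,pic['fy'],pic['cy']],[0,0,1.]])
    return K@np.c_[Rm,t]
def shot(n):
    s=arm.read_state(); p=optics.read_camera(n)
    if n=='wrist': p['st']=s
    return p
def tri(obs):
    A=[]
    for M,(u,v) in obs: A+= [u*M[2]-M[0], v*M[2]-M[1]]
    A=np.array(A); X=np.linalg.lstsq(A[:,:3],-A[:,3],rcond=None)[0]
    e=[np.round(proj(M,X)-np.array(p),1).tolist() for M,p in obs]
    return X,e
def proj(M,X):
    h=M@np.r_[X,1]; return h[:2]/h[2]
def onz(M,p,z):
    u,v=p; A=np.array([u*M[2]-M[0], v*M[2]-M[1]]); return np.r_[np.linalg.solve(A[:,:2],-A[:,2]*z-A[:,3]),z]
E
python3 - <<'E'
from h import *
s=arm.read_state(); print({k:np.round(v,3).tolist() for k,v in s.items()}, arm.tcp_to_tips)
for n in ['scene','side']:
    p=shot(n); cv2.imwrite(f'pics/{n}0.png',p['pixels']); M=P(p)
    print(n, np.round(-np.linalg.inv(M[:,:3])@M[:,3],3))
    for th in ['carrier','hanger','paste_tin','feeler_gauge']:
        print(th,[(np.round(d['box']).tolist(),round(d['confidence'],2)) for d in optics.spot_in(p,th)])
    for th in ['carrier','bail_bar','handle','hanger','hook_seat','hook_lip','paste_tin','feeler_gauge']:
        print(th,[(np.round(d['pixel'],1).tolist(),round(d['confidence'],2)) for d in optics.mark_of(p,th)])
E
```

```text
{'time': 0.0, 'joint_positions': [-0.126, 0.221, 1.528, -0.0, 1.395, -0.126], 'joint_velocities': [0.001, 0.001, -0.002, 0.0, -0.0, 0.0], 'joint_torque': [-0.0, -49.461, -38.738, 0.07, 0.057, -0.0], 'position': [0.624, 0.0, 0.24], 'ee_rot': [-0.001, 0.707, 0.707, -0.001], 'force': [-0.555, -0.22, -0.055], 'wrist_torque': [-0.004, -0.005, -0.014], 'gripper_force': 0.0, 'grip_width': 0.087} 0.019
scene [-0.341 -0.767  0.852]
carrier [([340.0, 193.0, 384.0, 274.0], 0.82), ([387.0, 282.0, 432.0, 355.0], 0.76), ([402.0, 240.0, 439.0, 308.0], 0.71)]
hanger [([248.0, 167.0, 257.0, 184.0], 0.4)]
paste_tin [([210.0, 184.0, 235.0, 201.0], 0.63), ([252.0, 164.0, 255.0, 185.0], 0.6)]
feeler_gauge []
carrier [([409.9, 336.0], 0.95), ([361.7, 253.2], 0.89), ([416.6, 293.9], 0.73)]
bail_bar [([423.0, 279.6], 0.89), ([363.8, 235.4], 0.59), ([411.2, 320.6], 0.55)]
handle [([415.4, 248.4], 0.83), ([352.3, 201.5], 0.79), ([401.9, 281.8], 0.61)]
hanger [([363.4, 254.4], 0.64), ([252.1, 163.7], 0.54)]
hook_seat [([254.3, 182.1], 0.67)]
hook_lip [([247.5, 176.0], 0.45)]
paste_tin [([221.4, 192.7], 0.57)]
feeler_gauge [([270.7, 229.1], 0.51)]
side [0.282 1.085 0.606]
carrier [([305.0, 167.0, 326.0, 208.0], 0.86), ([337.0, 161.0, 358.0, 202.0], 0.85), ([284.0, 162.0, 314.0, 226.0], 0.81), ([286.0, 225.0, 304.0, 258.0], 0.59)]
hanger [([287.0, 228.0, 304.0, 258.0], 0.57)]
paste_tin [([274.0, 319.0, 305.0, 353.0], 0.56)]
feeler_gauge [([306.0, 264.0, 327.0, 280.0], 0.53)]
carrier [([347.0, 199.0], 0.87), ([309.9, 202.6], 0.87), ([298.6, 221.0], 0.82), ([306.4, 170.5], 0.17)]
bail_bar [([293.1, 205.5], 0.97), ([348.7, 187.6], 0.75), ([313.5, 191.3], 0.66)]
handle [([312.3, 166.9], 0.88), ([351.4, 163.9], 0.82), ([305.1, 170.2], 0.76)]
hanger [([291.2, 225.4], 0.73)]
hook_seat [([293.6, 253.3], 0.54)]
hook_lip [([303.9, 242.3], 0.73)]
paste_tin [([289.3, 343.3], 0.96)]
feeler_gauge [([315.6, 274.5], 0.62)]
```

```bash
python3 - <<'E'
import cv2,numpy as np
a=cv2.imread('pics/scene0.png')[130:380,180:480]; b=cv2.imread('pics/side0.png')[130:380,180:480]
cv2.imwrite('pics/c1.png',cv2.resize(np.vstack([np.hstack([a,b])]),(800,333),interpolation=cv2.INTER_CUBIC))
E
python3 - <<'E'
from h import *
a=shot('scene');b=shot('side');A=P(a);B=P(b)
def t(n,p,q):
    X,e=tri([(A,p),(B,q)]); print(n,np.round(X,4),e)
t('car',[361.7,253.2],[298.6,221]);t('bail',[363.8,235.4],[293.1,205.5]);t('handle',[352.3,201.5],[305.1,170.2]);t('handle?',[352.3,201.5],[312.3,166.9])
t('pivot',[252.1,163.7],[291.2,225.4]);t('seat',[254.3,182.1],[293.6,253.3]);t('lip',[247.5,176],[303.9,242.3]);t('tin',[221.4,192.7],[289.3,343.3]);t('fg',[270.7,229.1],[315.6,274.5])
for p in ([361.7,253.2],[409.9,336],[416.6,293.9]): print(onz(A,p,0))
for p in ([298.6,221],[347,199],[309.9,202.6]): print(onz(B,p,0))
E
```

```text
car [ 0.5218 -0.2206  0.0138] [[-0.3, 0.4], [-0.3, -0.3]]
bail [ 0.5371 -0.2123  0.0744] [[0.2, -0.2], [0.2, 0.2]]
handle [ 0.4891 -0.1899  0.2125] [[0.2, -0.3], [0.2, 0.2]]
handle? [ 0.4688 -0.202   0.2239] [[-0.5, 0.7], [-0.5, -0.6]]
pivot [0.4573 0.2177 0.1974] [[0.4, -0.5], [0.7, 0.7]]
seat [0.4565 0.2144 0.1227] [[-0.2, 0.3], [-0.4, -0.4]]
lip [0.43   0.2171 0.1565] [[-0.3, 0.3], [-0.5, -0.4]]
tin [0.4367 0.3986 0.0055] [[-0.8, 0.6], [-1.5, -1.0]]
fg [ 0.4197  0.0972 -0.005 ] [[-0.8, 0.8], [-1.1, -0.8]]
[ 0.53817722 -0.21121505  0.        ]
[ 0.35967503 -0.49764726  0.        ]
[ 0.50308403 -0.43335878  0.        ]
[ 0.52581392 -0.24844405  0.        ]
[ 0.36348357 -0.49625862  0.        ]
[ 0.51155905 -0.43592884  0.        ]
```

View pics/c1.png

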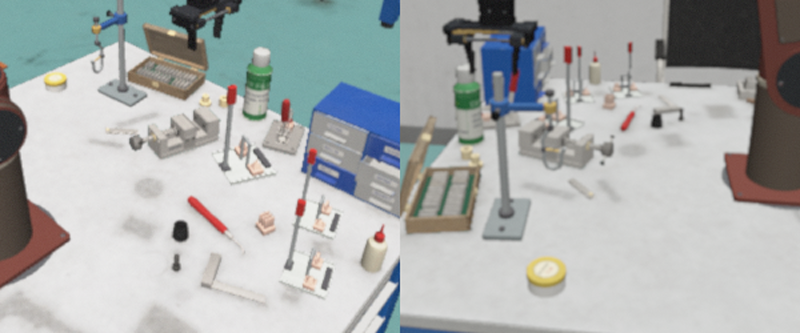

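In the crop, the meant carrier stands behind the vice at scene px (361,245). The look-alikes are at (407,330) and (420,291), and possibly the grey tray with the red handle at (393,228). The hook hangs at (253,173), to the left of the column at (271,165).

```bash
python3 - <<'E'
from h import *
p=shot('wrist'); print(np.round(p['T_tool_cam'],3),p['fx'],p['cx'],p['cy'])
a=cv2.imread('pics/scene0.png')[180:300,320:460]; b=cv2.imread('pics/side0.png')[150:270,250:390]
cv2.imwrite('pics/c2.png',np.hstack([cv2.resize(x,(400,343),interpolation=cv2.INTER_CUBIC) for x in (a,b)]))
# column/base axis candidates
a=shot('scene');b=shot('side');A=P(a);B=P(b)
print(tri([(A,(180+121/1.333,130+20/1.333)),(B,(180+(498-400)/1.333,130+100/1.333))]))
print(onz(A,(180+122/1.333,130+88/1.333),0.012),onz(B,(180+(507-400)/1.333,130+212/1.333),.012))
E
```

```text
[[ 0.001 -0.961 -0.276  0.076]
 [ 1.     0.     0.001  0.   ]
 [-0.001 -0.276  0.961 -0.144]
 [ 0.     0.     0.     1.   ]] 312.8146881999684 322.7204352850564 199.67702760534013
(array([0.54633824, 0.21612966, 0.24227755]), [[0.8, -1.3], [1.5, 1.8]])
[0.55654409 0.23624315 0.012     ] [0.5455791  0.21745579 0.012     ]
```

View pics/c2.png

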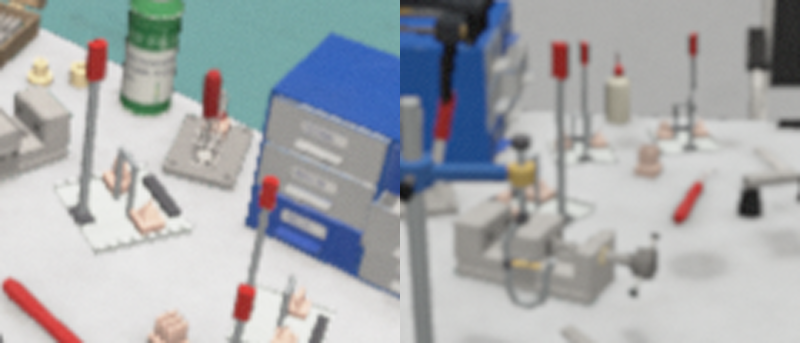

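The crop confirms it: the tall, largest carrier has its handle at scene px (353,201) and side px (306,171). The two smaller ones are at scene (414,247) and (405,285). The grey tray is a different object. I'll take a close look at the hook first.

Call:
send_rows:
  moves:
    - [1,0,0,-0.06,0,0,0]
    - [1,0.17,-0.28,-0.06,0,0,0]
    - [1,0.17,-0.28,-0.06,0,0,0]
    - [1,0.17,-0.28,-0.06,0,0,0]
    - [1,0.17,-0.28,-0.06,0,0,0]
    - [1,0.17,-0.28,-0.06,0,0,0]
    - [1,0.17,-0.28,-0.06,0,0,0]
    - [1,0.17,-0.28,-0.06,0,0,0]
    - [1,0.17,-0.28,-0.06,0,0,0]

```text
time: 2.68
position: [0.346, 0.1695, 0.3017]
ee_rot: [0.0, 0.707, 0.707, 0.0]
force: [1.1, -0.1, 0.2]
grip_width: 0.0871
gripper_force: 0.0
```

```bash
cat > m.py <<'E'
from h import *
import sys
def meas(cams,things):
    ps={c:shot(c) for c in cams}
    out={}
    for th in things:
        for c in cams:
            ds=optics.mark_of(ps[c],th); out[th,c]=ds
            print(th,c,[(np.round(d['pixel'],1).tolist(),round(d['confidence'],2)) for d in ds])
    return ps,out
E
python3 - <<'E'
from m import *
print(arm.read_state()['position'],arm.read_state()['time'])
ps,o=meas(['wrist','scene','side'],['hanger','hook_seat','hook_lip'])
cv2.imwrite('pics/w1.png',ps['wrist']['pixels'])
M={c:P(ps[c]) for c in ps}
for n,X in dict(pivot=[.457,.217,.197],seat=[.457,.215,.1227],lip=[.43,.217,.1565]).items(): print(n,proj(M['wrist'],np.array(X)))
E
```

```text
[0.34598696 0.16950264 0.30167774] 2.675
hanger wrist [([467.0, 141.8], 0.61)]
hanger scene [([252.1, 160.4], 0.42)]
hanger side [([290.1, 221.0], 0.71)]
hook_seat wrist [([430.1, 132.6], 0.64)]
hook_seat scene [([252.1, 185.1], 0.48)]
hook_seat side [([294.6, 252.7], 0.73)]
hook_lip wrist [([420.6, 144.4], 0.76)]
hook_lip scene [([250.4, 175.4], 0.45)]
hook_lip side [([300.5, 242.5], 0.76)]
pivot [462.40716939 147.02774036]
seat [430.75802755 140.68516003]
lip [413.78335101 141.97302151]
```

View pics/w1.png

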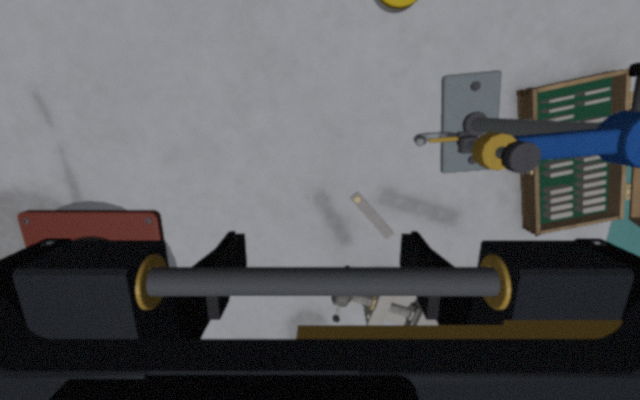

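The wrist view shows the hook side-on. The lip ball is at (420,140), the keeper runs from there to about (458,139), and the bush is at (492,152), with the boom going right. I'll fit the hanger pose from all three cameras.

```bash
python3 - <<'E'
from m import *
from scipy.optimize import least_squares
ps={c:shot(c) for c in ['wrist','scene','side']}
M={c:P(ps[c]) for c in ps}
loc=dict(h=[0,0,0],s=[0,0,-.075],l=[-.022,0,-.044])
ob=[('wrist','h',(467,141.8)),('scene','h',(252.1,160.4)),('side','h',(290.1,221)),('side','h',(291.2,225.4)),('scene','h',(252.1,163.7)),
('wrist','s',(430.1,132.6)),('scene','s',(252.1,185.1)),('side','s',(294.6,252.7)),('scene','s',(254.3,182.1)),('side','s',(293.6,253.3)),
('wrist','l',(420.6,140.5)),('wrist','l',(420.6,144.4)),('scene','l',(250.4,175.4)),('side','l',(300.5,242.5)),('scene','l',(247.5,176)),('side','l',(303.9,242.3))]
def f(x):
    r=[]
    Rz=R.from_euler('z',x[3]).as_matrix()
    for c,k,p in ob:
        r+=list(proj(M[c],x[:3]+Rz@np.array(loc[k]))-p)
    return np.array(r)
s=least_squares(f,[.457,.217,.197,0],loss='soft_l1',x_scale=[.01,.01,.01,.1]); print(np.round(s.x,4))
J=s.jac; print('sd',np.sqrt(np.diag(np.linalg.inv(J.T@J)))*1.5)
for o,r in zip(ob,f(s.x).reshape(-1,2)): print(o[:2],np.round(r,1))
Rz=R.from_euler('z',s.x[3]).as_matrix()
for n,l in dict(colTop=[.09,0,.304-s.x[2]],colbase=[.09,0,.01-s.x[2]],nut=[0,0,.072]).items(): print(n,[(c,np.round(proj(M[c],s.x[:3]+Rz@np.array(l)))) for c in M])
E
```

```text
[0.4567 0.2221 0.2005 0.2028]
sd [0.00104373 0.00109354 0.00191558 0.12038538]
('wrist', 'h') [-0.9 -0.1]
('scene', 'h') [-0.6  1.6]
('side', 'h') [1.7 4.7]
('side', 'h') [0.6 0.3]
('scene', 'h') [-0.6 -1.7]
('wrist', 's') [3.  1.9]
('scene', 's') [ 0.5 -4.2]
('side', 's') [-2.   0.7]
('scene', 's') [-1.7 -1.2]
('side', 's') [-1.   0.1]
('wrist', 'l') [-0.   1.4]
('wrist', 'l') [-0.  -2.5]
('scene', 'l') [-2.2  0.4]
('side', 'l') [ 0.8 -0.6]
('scene', 'l') [ 0.7 -0.2]
('side', 'l') [-2.6 -0.4]
colTop [('wrist', array([775., 123.])), ('scene', array([266., 125.])), ('side', array([251., 186.]))]
colbase [('wrist', array([471., 114.])), ('scene', array([269., 197.])), ('side', array([258., 295.]))]
nut [('wrist', array([524., 154.])), ('scene', array([250., 143.])), ('side', array([291., 198.]))]
```

```bash
python3 - <<'E'
import cv2,numpy as np
a=cv2.imread('pics/w1.png')[60:185,400:640]
cv2.imwrite('pics/c3.png',cv2.resize(a,(792,412),interpolation=cv2.INTER_CUBIC))
E
```

```text
(no output)
```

View pics/c3.png

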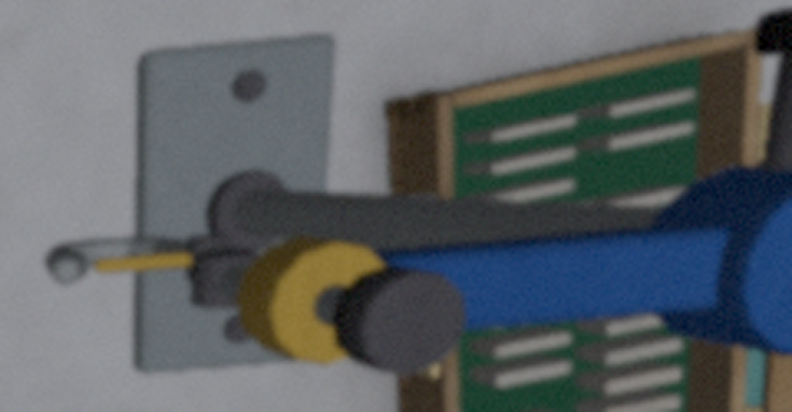

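Zoomed in, the keeper and the boom's edges both slope about 0.067 rad. The lip ball is at (420.6,139.7), the nut at (523,156) and the column foot at (476,124). I'll refit with that yaw.

```bash
python3 - <<'E'
from m import *
from scipy.optimize import least_squares
ps={c:shot(c) for c in ['wrist','scene','side']}
M={c:P(ps[c]) for c in ps}
loc=dict(h=[0,0,0],s=[0,0,-.075],l=[-.022,0,-.044],n=[0,0,.071])
ob=[('scene','h',(252.1,162)),('side','h',(290.7,223.5)),('wrist','h',(467,141.8)),
('scene','s',(253.2,183.5)),('side','s',(294.1,253)),
('wrist','l',(420.6,139.7)),('scene','l',(249,175.7)),('side','l',(302.2,242.4)),('wrist','n',(523.3,156.4))]
Rz=R.from_euler('z',.068).as_matrix()
def f(x):
    return np.concatenate([proj(M[c],x[:3]+Rz@np.array(loc[k]))-p for c,k,p in ob])
s=least_squares(f,[.457,.217,.197],loss='soft_l1',x_scale=.01); X=s.x; print(np.round(X,4))
for o,r in zip(ob,f(X).reshape(-1,2)): print(o[:2],np.round(r,1))
for n,l in dict(colbase=[.09,0,.02-X[2]],seat=[0,0,-.075],lip=[-.022,0,-.044]).items():
    Y=X+Rz@np.array(l); print(n,np.round(Y,4),np.round(proj(M['wrist'],Y)))
E
```

```text
[0.457  0.2212 0.2009]
('scene', 'h') [-0.3 -0.1]
('side', 'h') [1.  1.9]
('wrist', 'h') [-0.4  1.3]
('scene', 's') [-0.4 -2.6]
('side', 's') [-1.6  0.1]
('wrist', 'l') [0.3 0.1]
('scene', 'l') [-1.2 -0.2]
('side', 'l') [-1.  -0.3]
('wrist', 'n') [ 0.  -0.4]
colbase [0.5468 0.2273 0.02  ] [474. 125.]
seat [0.457  0.2212 0.1259] [434. 135.]
lip [0.435  0.2197 0.1569] [421. 140.]
```

Call:
send_rows:
  moves:
    - [1,0,0,-0.04,0,0,0.18]
    - [1,-0.06,0.02,-0.06,0,0,0.36]
    - [1,-0.12,0.05,-0.08,0,0,0.54]
    - [1,-0.18,0.08,-0.09,0,0,0.72]
    - [1,-0.24,0.09,-0.1,0,0,0.9]
    - [1,-0.3,0.09,-0.1,0,0,1.08]
    - [1,-0.36,0.09,-0.1,0,0,1.26]
    - [1,-0.37,0.09,-0.1,0,0,1.44]
    - [1,-0.37,0.09,-0.1,0,0,1.62]
    - [1,-0.37,0.09,-0.1,0,0,1.8]
    - [1,-0.37,0.09,-0.1,0,0,1.98]
    - [1,-0.37,0.09,-0.1,0,0,2.0]
    - [1,-0.37,0.09,-0.1,0,0,2.0]

```text
time: 5.2
position: [0.435, -0.1999, 0.4015]
ee_rot: [-0.0, 0.977, -0.211, -0.0]
force: [-1.1, -0.2, 0.3]
grip_width: 0.0869
gripper_force: 0.0
```

```bash
python3 - <<'E'
from m import *
s=arm.read_state();print(s['position'],s['time'],s['joint_positions'])
ps,o=meas(['wrist','scene','side'],['carrier','bail_bar','handle'])
cv2.imwrite('pics/w2.png',ps['wrist']['pixels'])
E
```

```text
[ 0.4350176  -0.19993361  0.40152518] 5.2 [-5.95749016e-01 -1.90237806e-01  1.64763409e+00  3.17479748e-05
  1.68424647e+00  1.40109103e+00]
carrier wrist [([500.5, 122.2], 0.89), ([306.3, 93.7], 0.85), ([440.1, 58.3], 0.8), ([304.1, 90.9], 0.63)]
carrier scene [([417.1, 295.1], 0.91), ([406.4, 335.7], 0.78), ([361.5, 253.7], 0.75)]
carrier side [([292.8, 222.9], 0.69), ([292.8, 222.6], 0.63), ([349.8, 197.9], 0.57)]
bail_bar wrist [([304.2, 91.3], 0.88), ([457.0, 52.5], 0.84), ([522.6, 125.5], 0.78)]
bail_bar scene [([366.6, 234.7], 0.86), ([413.0, 318.9], 0.67), ([423.3, 279.8], 0.66)]
bail_bar side [([292.8, 203.7], 0.78), ([349.4, 189.2], 0.64), ([313.2, 189.1], 0.56)]
handle wrist [([461.4, 54.1], 0.8), ([290.0, 140.0], 0.65)]
handle scene [([405.3, 284.8], 0.94), ([414.5, 244.9], 0.86), ([358.3, 199.7], 0.83)]
handle side [([306.7, 169.4], 0.78), ([350.6, 164.7], 0.58), ([314.0, 165.9], 0.56)]
```

View pics/w2.png

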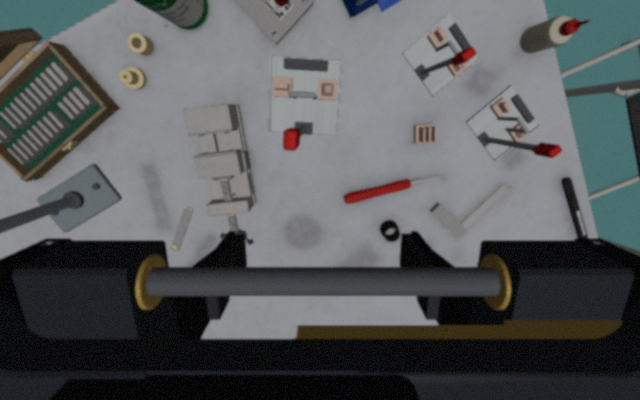

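The wrist view shows the carrier's tray at (271–341, 57–135) with the handle at (291,139), turned about 0.04 rad from the tool. The vice is at (220,160), and the two look-alikes are at (440,55) and (503,123). I'll fit the carrier pose next.

```bash
python3 - <<'E'
from m import *
from scipy.optimize import least_squares
ps={c:shot(c) for c in ['wrist','scene','side']}
M={c:P(ps[c]) for c in ps}
loc=dict(c=[0,0,0],b=[0,0,.078],h=[-.05,0,.213],k=[-.05,0,.235],tl=[.059,.058,.006],tr=[.059,-.058,.006],bl=[-.059,.058,.006],br=[-.059,-.058,.006])
# tray mask corners
t=[d for d in optics.trace(ps['wrist'],'carrier') if 255<d['box'][0]<300][0]; print(t['box'])
g=cv2.inRange(ps['wrist']['pixels'],(120,120,120),(255,255,255))
ob=[('wrist','b',(304.2,91.3)),('wrist','h',(290.5,140)),('scene','c',(361.5,253.5)),('side','c',(292.8,222.9)),('scene','b',(365.2,235)),('side','b',(292.9,204.5)),('scene','h',(352.3,201.5)),('side','h',(306,169.8)),
('wrist','tl',(273,57)),('wrist','tr',(340.5,60)),('wrist','bl',(271,132.5)),('wrist','br',(337,135))]
def f(x):
    Rz=R.from_euler('z',x[2]).as_matrix()
    return np.concatenate([proj(M[c],np.r_[x[:2],0]+Rz@np.array(loc[k]))-p for c,k,p in ob])
s=least_squares(f,[.537,-.212,-.46],loss='soft_l1',x_scale=[.01,.01,.1]); x=s.x; print(np.round(x,4))
for o,r in zip(ob,f(x).reshape(-1,2)): print(o[:2],np.round(r,1))
Rz=R.from_euler('z',x[2]).as_matrix()
H=np.r_[x[:2],0]+Rz@np.array(loc['h']); print('handle',H)
st=arm.read_state(); q=st['ee_rot']; T=R.from_quat([q[1],q[2],q[3],q[0]])
print('shift tool',T.inv().apply(H-st['position']),'theta',2*np.arctan2(q[2],q[1]), 'turn', -(x[2]-2*np.arctan2(q[2],q[1])))
# red blob of handle top
p=ps['wrist']['pixels'].astype(int); r=(p[...,2]>130)&(p[...,1]<80); r[:120]=0;r[170:]=0;r[:,:270]=0;r[:,310:]=0
ys,xs=np.nonzero(r); print('red',xs.min(),xs.max(),ys.min(),ys.max(),[np.round(proj(M['wrist'],H+[0,0,d]),1) for d in(-.023,0,.022)])
E
```

```text
[266.8, 52.0, 341.0, 152.4]
[ 0.5354 -0.2133 -0.4725]
('wrist', 'b') [-2.2  3.8]
('wrist', 'h') [ 2.1 -0.9]
('scene', 'c') [0.2 0.4]
('side', 'c') [1.5 1.9]
('scene', 'b') [-1.2 -0.4]
('side', 'b') [0.9 0.2]
('scene', 'h') [ 0.7 -0.6]
('side', 'h') [-1.2  0.4]
('wrist', 'tl') [-3.7 -0.5]
('wrist', 'tr') [ 1.8 -0. ]
('wrist', 'bl') [-1.5 -0.2]
('wrist', 'br') [1.  0.4]
handle [ 0.49085125 -0.19052699  0.213     ]
shift tool [ 0.04683992 -0.03185692  0.18853739] theta -0.42916744939621787 turn 0.04331254459719858
red 284 295 132 149 [array([294.5, 137.3]), array([292.6, 139.1]), array([290.5, 141.1])]
```

Call:
send_rows:
  moves:
    - [1,0.047,-0.033,0.05,0,0,0.043]
    - [1,0.047,-0.033,0.1,0,0,0.043]
    - [1,0.047,-0.033,0.14,0,0,0.043]
    - [1,0.047,-0.033,0.17,0,0,0.043]
    - [1,0.047,-0.033,0.188,0,0,0.043]
    - [1,0.047,-0.033,0.188,0,0,0.043]
    - [1,0.047,-0.033,0.188,0,0,0.043]
  grip_force: 55

```text
time: 6.88
position: [0.4923, -0.1901, 0.2152]
ee_rot: [0.0, 0.972, -0.234, 0.001]
force: [0.4, -1.0, 0.1]
grip_width: 0.0869
gripper_force: 0.0
```

```bash
python3 - <<'E'
from m import *
s=arm.read_state();print(s['position'],s['time'],s['force'])
p=shot('wrist');r=p['pixels'];cv2.imwrite('pics/w3.png',r)
E
```

```text
[ 0.49228507 -0.19008947  0.21517697] 6.875 [ 0.35790851 -0.98041658  0.10120979]
```

View pics/w3.png

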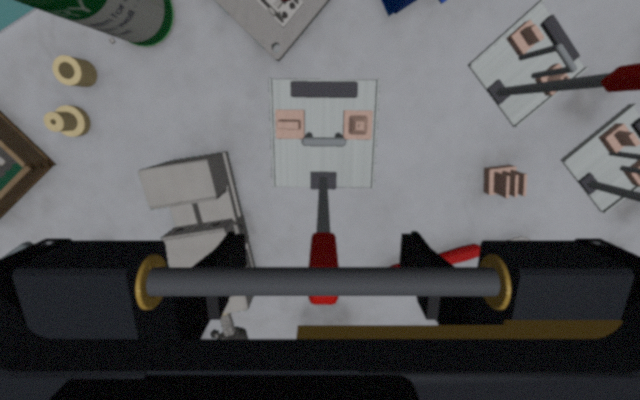

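The handle sits centred between the fingers at column 323, which is the TCP column, and the tray is square with the image. I'll close and lift.

Call:
send_rows:
  moves:
    - [-1,0,0,0.001,0,0,0]
    - [-1,0,0,0.001,0,0,0]
    - [-1,0,0,0.001,0,0,0]
    - [-1,0,0,0.001,0,0,0]
    - [-1,0,0,0.001,0,0,0]
    - [-1,0,0,0.001,0,0,0]
    - [-1,0,0,0.001,0,0,0]
    - [-1,0,0,0.001,0,0,0]
  grip_force: 60

```text
time: 7.92
position: [0.4915, -0.1895, 0.2126]
ee_rot: [0.0, 0.972, -0.234, 0.0]
force: [-0.6, -0.5, 0.8]
grip_width: 0.0149
gripper_force: 0.0
```

Call:
send_rows:
  moves:
    - [-1,0,0,-0.01,0,0,0]
    - [-1,0,0,-0.03,0,0,0]
    - [-1,0,0,-0.06,0,0,0]
    - [-1,0,0,-0.09,0,0,0]
    - [-1,0,0,-0.12,0,0,0]
    - [-1,0,0,-0.14,0,0,0]
    - [-1,0,0,-0.14,0,0,0]
    - [-1,0,0,-0.14,0,0,0]

```text
time: 8.93
position: [0.4909, -0.1892, 0.351]
ee_rot: [-0.0, 0.972, -0.234, -0.001]
force: [-0.8, 0.6, -5.4]
grip_width: 0.0138
gripper_force: 60.0
```

```bash
python3 - <<'E'
from m import *
s=arm.read_state();print({k:np.round(s[k],3).tolist() for k in s})
ps,o=meas(['wrist','scene','side'],['carrier','bail_bar','handle'])
cv2.imwrite('pics/w4.png',ps['wrist']['pixels']);cv2.imwrite('pics/w4s.png',ps['side']['pixels'])
E
```

```text
{'time': 8.925, 'joint_positions': [-0.518, -0.066, 1.627, 0.0, 1.583, 1.525], 'joint_velocities': [0.001, 0.007, 0.013, -0.001, 0.001, -0.0], 'joint_torque': [0.015, -40.587, -44.005, 0.052, -0.348, 0.001], 'position': [0.491, -0.189, 0.351], 'ee_rot': [-0.0, 0.972, -0.234, -0.001], 'force': [-0.761, 0.634, -5.393], 'wrist_torque': [0.159, 0.292, 0.017], 'gripper_force': 59.975, 'grip_width': 0.014}
carrier wrist [([534.7, 146.6], 0.86), ([325.1, 133.4], 0.81)]
carrier scene [([416.2, 294.6], 0.92), ([366.0, 221.3], 0.88), ([409.1, 337.5], 0.8), ([249.1, 175.1], 0.5)]
carrier side [([295.9, 186.4], 0.92), ([346.8, 198.9], 0.76), ([312.7, 205.6], 0.55)]
bail_bar wrist [([490.8, 70.3], 0.93), ([324.6, 138.6], 0.84), ([564.8, 149.5], 0.76), ([321.5, 266.2], 0.47)]
bail_bar scene [([420.9, 275.8], 0.9), ([412.5, 322.1], 0.64), ([368.5, 197.9], 0.58)]
bail_bar side [([350.3, 185.4], 0.8), ([291.5, 166.1], 0.59), ([317.2, 188.5], 0.58)]
handle wrist [([601.6, 184.3], 0.97), ([507.9, 88.7], 0.81)]
handle scene [([415.3, 246.4], 0.84), ([359.7, 160.1], 0.6), ([402.8, 286.6], 0.6)]
handle side [([309.6, 127.0], 0.83), ([350.5, 164.9], 0.72), ([313.9, 167.1], 0.57)]
```

View pics/w4.png

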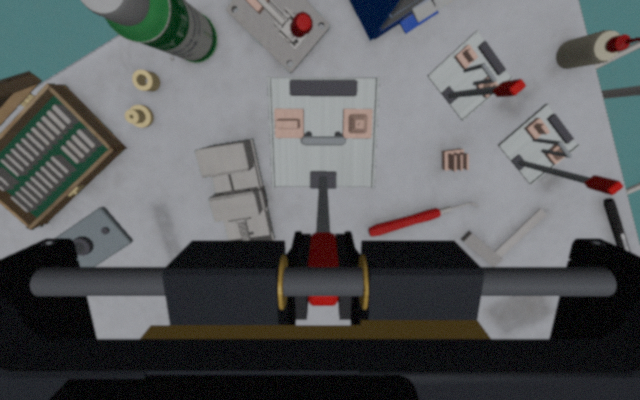

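The carrier is lifted 14 cm and still upright and square: the tray is at rows 79–188 as before, with the bar at (324,140). Next I'll carry it to the hook's open side.

Call:
send_rows:
  moves:
    - [-1,-0.01,-0.0084,0,0,0,-0.016]
    - [-1,-0.0333,-0.028,0,0,0,-0.054]
    - [-1,-0.0665,-0.056,0,0,0,-0.108]
    - [-1,-0.0998,-0.084,0,0,0,-0.162]
    - [-1,-0.133,-0.112,0,0,0,-0.216]
    - [-1,-0.1663,-0.14,0,0,0,-0.27]
    - [-1,-0.2,-0.168,0,0,0,-0.324]
    - [-1,-0.233,-0.196,0,0,0,-0.378]
    - [-1,-0.266,-0.2245,0,0,0,-0.432]
    - [-1,-0.2995,-0.2525,0,0,0,-0.486]
    - [-1,-0.323,-0.272,0,0,0,-0.524]
    - [-1,-0.3327,-0.2805,0,0,0,-0.54]
    - [-1,-0.3327,-0.2805,0,0,0,-0.54]
    - [-1,-0.3327,-0.2805,0,0,0,-0.54]

```text
time: 11.28
position: [0.3217, 0.2085, 0.3516]
ee_rot: [0.005, 0.999, 0.033, -0.001]
force: [0.6, -10.5, -6.3]
grip_width: 0.0188
gripper_force: 71.9
```

```bash
python3 - <<'E'
from m import *
s=arm.read_state();print({k:np.round(s[k],4).tolist() for k in ('time','position','ee_rot','force')})
F=[]
for i in range(4): shot('side'); F.append(arm.read_state()['force'])
print(np.round(F,2))
ps,o=meas(['wrist','scene','side'],['bail_bar','handle','hook_lip','hanger','hook_seat'])
cv2.imwrite('pics/w5.png',np.hstack([ps['wrist']['pixels'][0:260,150:500], cv2.resize(ps['side']['pixels'][140:270,220:395],(350,260),interpolation=cv2.INTER_CUBIC)]))
M=P(ps['wrist']); q=s['ee_rot'];T=R.from_quat([q[1],q[2],q[3],q[0]]);X=np.array(s['position'])+T.apply([.05,0,.135]);print(X,{c:proj(P(ps[c]),X).round(1) for c in ps})
E
```

```text
{'time': 11.275, 'position': [0.3217, 0.2085, 0.3516], 'ee_rot': [0.0045, 0.9995, 0.0326, -0.0009], 'force': [0.5886, -10.4552, -6.3364]}
[[  0.52 -10.08  -5.28]
 [  0.24  -9.61  -5.17]
 [  1.59 -10.    -6.18]
 [ -0.5  -10.41  -5.92]]
bail_bar wrist [([201.3, 72.9], 0.65), ([359.5, 136.5], 0.6)]
bail_bar scene [([243.8, 169.7], 0.97), ([412.4, 319.9], 0.82), ([423.7, 280.4], 0.8)]
bail_bar side [([325.7, 212.5], 0.89), ([288.2, 342.6], 0.7), ([349.5, 187.8], 0.65), ([302.7, 238.6], 0.64), ([351.8, 163.4], 0.28)]
handle wrist [([323.0, 262.3], 0.83)]
handle scene [([218.2, 133.0], 0.84), ([405.8, 285.7], 0.7), ([414.7, 244.4], 0.65)]
handle side [([352.8, 164.4], 0.78), ([313.2, 168.5], 0.65)]
hook_lip wrist [([319.2, 73.5], 0.81)]
hook_lip scene [([248.9, 175.4], 0.48)]
hook_lip side [([305.0, 240.7], 0.77), ([325.4, 238.0], 0.31)]
hanger wrist [([316.7, 35.2], 0.55)]
hanger scene [([253.1, 163.5], 0.64), ([248.9, 175.5], 0.56)]
hanger side [([293.8, 224.6], 0.72)]
hook_seat wrist [([318.6, 52.1], 0.65)]
hook_seat scene [([252.1, 182.8], 0.44)]
hook_seat side [([293.9, 252.5], 0.74)]
[0.37141499 0.21049979 0.2164946 ] {'wrist': array([322.5, 141.1]), 'scene': array([233.6, 167.2]), 'side': array([327.8, 219.5])}
```

View pics/w5.png

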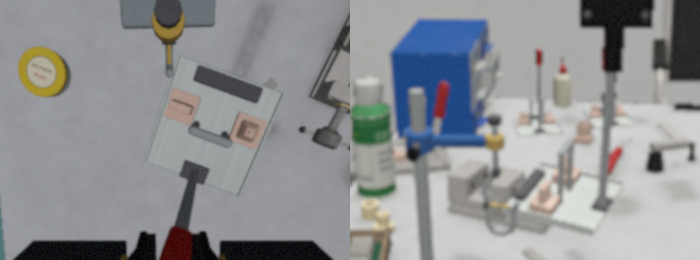

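The front corner of the tray caught on the hook during the sweep. The wrist force is 10 N in y, and the carrier is turned about 0.35 rad in the grip, with the tray corner at the lip (169,73). I'll back off in -y; the flat pads should square the handle again.

Call:
send_rows:
  moves:
    - [-1,0,0.006,0,0,0,0]
    - [-1,0,0.012,0,0,0,0]
    - [-1,0,0.02,0,0,0,0]
    - [-1,0,0.03,0,0,0,0]
    - [-1,0,0.045,0,0,0,0]
    - [-1,0,0.06,0,0,0,0]
    - [-1,0,0.07,0,0,0,0]
    - [-1,0,0.07,0,0,0,0]

```text
time: 13.38
position: [0.3272, 0.1416, 0.3526]
ee_rot: [-0.0, 0.999, 0.034, 0.0]
force: [-0.2, -0.4, -4.4]
grip_width: 0.0135
gripper_force: 59.8
```

```bash
python3 - <<'E'
from m import *
s=arm.read_state();print({k:np.round(s[k],4).tolist() for k in ('time','position','ee_rot','force','grip_width','wrist_torque')})
ps,o=meas(['wrist','scene','side'],['bail_bar','handle','hook_lip','hanger','hook_seat'])
cv2.imwrite('pics/w6.png',np.hstack([ps['wrist']['pixels'][0:260,150:500], cv2.resize(ps['side']['pixels'][140:270,220:395],(350,260),interpolation=cv2.INTER_CUBIC)]))
M=P(ps['wrist']); q=s['ee_rot'];T=R.from_quat([q[1],q[2],q[3],q[0]]);X=np.array(s['position'])+T.apply([.05,0,.135]);print(X,{c:proj(P(ps[c]),X).round(1) for c in ps})
E
```

```text
{'time': 13.375, 'position': [0.3272, 0.1416, 0.3526], 'ee_rot': [-0.0003, 0.9994, 0.0336, 0.0001], 'force': [-0.2239, -0.4226, -4.4258], 'grip_width': 0.0135, 'wrist_torque': [-0.0641, 0.3895, -0.0505]}
bail_bar wrist [([325.4, 131.6], 0.64)]
bail_bar scene [([252.1, 173.8], 0.81), ([412.1, 322.3], 0.78), ([421.2, 281.5], 0.56)]
bail_bar side [([313.6, 188.4], 0.84), ([324.0, 211.5], 0.71), ([351.9, 187.2], 0.55), ([289.3, 343.7], 0.22)]
handle wrist [([324.1, 261.1], 0.59)]
handle scene [([403.3, 284.3], 0.81), ([233.2, 140.6], 0.63), ([413.2, 247.5], 0.61)]
handle side [([352.2, 155.0], 0.91), ([352.3, 167.6], 0.69), ([313.1, 167.4], 0.6)]
hook_lip wrist [([253.2, 74.8], 0.8)]
hook_lip scene [([249.0, 171.8], 0.36)]
hook_lip side [([301.1, 242.7], 0.46)]
hanger wrist [([243.1, 35.6], 0.55), ([322.4, 121.4], 0.39)]
hanger scene [([254.1, 163.7], 0.5)]
hanger side [([290.6, 227.7], 0.46), ([293.8, 253.0], 0.37)]
hook_seat wrist [([259.4, 59.3], 0.95)]
hook_seat scene [([253.2, 182.6], 0.36)]
hook_seat side [([295.4, 250.8], 0.66)]
[0.37713758 0.14506463 0.2176169 ] {'wrist': array([322.8, 140.9]), 'scene': array([247.9, 173.2]), 'side': array([328.3, 208.6])}
```

View pics/w6.png

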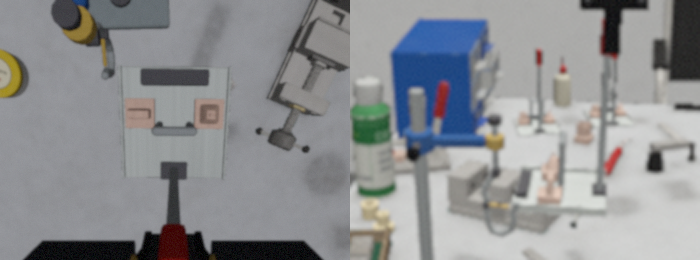

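The carrier came free and is square in yaw, but its bar sits 9 px further forward than before. I'll fit its pose in the tool frame to see whether it pitched or slid.

```bash
cat > fit.py <<'E'
from m import *
from scipy.optimize import least_squares
loc=dict(b=[0,0,.078],bl_=[0,.012,.078],br_=[0,-.012,.078],tl=[.059,.058,.006],tr=[.059,-.058,.006],bl=[-.059,.058,.006],br=[-.059,-.058,.006])
def fit(Tc,K,ob,prior=(.003,.003,.003,.05,.1,.05)):
    # carrier in tool: tool x=carrier x, y=-y, z=-z ; params: slide x,y,z, rot vec(tool) about handle
    Mi=np.linalg.inv(Tc)
    def f(x):
        r=[]
        Rt=R.from_rotvec(x[3:]).as_matrix()
        for k,p in ob:
            c=np.array(loc[k])-[-.05,0,.213]; t=Rt@(c*[1,-1,-1])+x[:3]
            h=Mi[:3,:3]@t+Mi[:3,3]; r+=list((K@h)[:2]/h[2]-p)
        return np.r_[r,np.array(x)/prior]
    s=least_squares(f,np.zeros(6),x_scale=[.01]*3+[.1]*3,loss='linear')
    return s.x,f(s.x)
E
python3 - <<'E'
from fit import *
p=shot('wrist');Tc=np.array(p['T_tool_cam']);K=np.array([[p['fx'],0,p['cx']],[0,p['fy'],p['cy']],[0,0,1]])
w4=[('b',(324,140)),('tl',(273,79)),('tr',(377,79)),('bl',(274.5,188)),('br',(373,188))]
w6=[('b',(325,131)),('tl',(271.5,67)),('tr',(378.5,67)),('bl',(275,179)),('br',(376.5,177.5))]
for w in (w4,w6):
    x,r=fit(Tc,K,w,(.01,.005,.01,.1,.2,.1)); print(np.round(x,4)); print(np.round(r[:10].reshape(-1,2),1).tolist())
s=arm.read_state(); print(s['position'],s['time'])
for c in('scene','side'):
  q=shot(c); print(c,[ (d['box'],d['confidence']) for d in optics.spot_in(q,'carrier')][:3], proj(P(q),np.array(s['position'])+[0,0,.022]).round(1),proj(P(q),np.array(s['position'])).round(1))
E
```

```text
[ 0.0042 -0.0002  0.0058 -0.009  -0.0278  0.0042]
[[0.1, -0.3], [-2.1, 0.8], [1.5, 1.3], [0.0, -1.2], [0.5, -0.5]]
[ 0.0065  0.001   0.004  -0.0107  0.0166 -0.0086]
[[0.1, -0.4], [-1.8, 1.3], [1.9, 0.2], [0.5, -1.0], [-0.8, -0.0]]
[0.32751802 0.14170023 0.35254818] 14.325
scene [([397.6, 242.5, 435.4, 309.3], 0.96), ([387.3, 281.7, 432.1, 354.9], 0.78), ([227.9, 147.8, 275.8, 208.0], 0.64)] [232.3 131.9] [232.9 138.9]
side [([304.7, 167.5, 325.4, 206.3], 0.89), ([301.4, 157.1, 348.2, 246.5], 0.69), ([337.9, 168.0, 360.6, 205.4], 0.46)] [349.8 148. ] [349.6 157. ]
```

```bash
python3 - <<'E'
from h import *
p=shot('wrist');M=P(p)
print('lip',proj(M,np.array([.435,.2197,.1569])),'pivot nut top',proj(M,np.array([.457,.2212,.272])))
s=p['st'];q=s['ee_rot'];T=R.from_quat([q[1],q[2],q[3],q[0]]);print(s['position'],T.as_rotvec())
u=np.array([np.cos(.068),np.sin(.068),0]);seat=np.array([.457,.2212,.1259])
off=np.array([.0523,0,.135])  # bar in tool, after levelling by turning -.044 about tool y
T2=T*R.from_rotvec([0,-.044,0])
Rl=T.as_matrix()
for hx in(-.095,-.005):
  bar=seat+u*hx+[0,0,.047]
  tcp=bar-Rl@off    # carrier level frame ~ T
  print(hx,tcp,T.inv().apply(tcp-s['position']),T2.inv().apply(tcp-s['position']))
E
```

```text
lip [253.10418122  72.7158676 ] pivot nut top [212.63636962  14.59712971]
[0.32750694 0.14175147 0.35256415] [-3.13974525e+00 -1.06518024e-01 -1.23125608e-04]
-0.095 [0.31002942 0.21119453 0.30789583] [-0.0127345  -0.07046619  0.04467001] [-0.01075733 -0.07046619  0.04518691]
-0.005 [0.39982142 0.21730981 0.30789583] [ 0.07726549 -0.0704819   0.04467719] [ 0.07915588 -0.0704819   0.04123536]
```

Call:
send_rows:
  moves:
    - [-1,-0.013,0,0.01,0,-0.02,0]
    - [-1,-0.013,0,0.03,0,-0.044,0]
    - [-1,-0.013,0,0.0447,0,-0.044,0]
    - [-1,-0.013,-0.02,0.0447,0,-0.044,0]
    - [-1,-0.013,-0.04,0.0447,0,-0.044,0]
    - [-1,-0.013,-0.06,0.0447,0,-0.044,0]
    - [-1,-0.013,-0.07,0.0447,0,-0.044,0]
    - [-1,-0.013,-0.07,0.0447,0,-0.044,0]
    - [-1,-0.013,-0.07,0.0447,0,-0.044,0]

```text
time: 15.7
position: [0.3098, 0.2102, 0.3075]
ee_rot: [0.001, 0.999, 0.034, -0.022]
force: [0.6, 0.3, -4.0]
grip_width: 0.0134
gripper_force: 59.9
```

```bash
python3 - <<'E'
from m import *
F=[]
for i in range(3): shot('side'); F.append(arm.read_state()['force'])
print(np.round(np.mean(F,0),2))
ps,o=meas(['wrist','side','scene'],['bail_bar','hook_lip','hook_seat','hanger','handle'])
s=ps['wrist']['st'];print(s['time'],np.round(s['position'],4),np.round(s['ee_rot'],4),s['grip_width'])
for n,X in dict(lip=[.435,.2197,.1569],nut=[.457,.2212,.272],seat=[.457,.2212,.1259],piv=[.457,.2212,.2009]).items(): print(n,[proj(P(ps[c]),np.array(X)).round(1).tolist() for c in ps])
w=ps['wrist']['pixels']
cv2.imwrite('pics/w7.png',np.hstack([cv2.resize(w[0:190,220:430],(440,398),interpolation=cv2.INTER_CUBIC),cv2.resize(ps['side']['pixels'][150:290,250:376],(358,398),interpolation=cv2.INTER_CUBIC)]))
E
```

```text
[ 0.15  0.45 -4.47]
bail_bar wrist [([322.1, 129.9], 0.68)]
bail_bar side [([331.5, 242.8], 0.77), ([315.0, 188.9], 0.68), ([349.4, 187.1], 0.53)]
bail_bar scene [([421.5, 278.2], 0.78), ([411.0, 320.7], 0.74), ([230.4, 182.2], 0.55)]
hook_lip wrist [([326.9, 41.6], 0.65)]
hook_lip side [([304.8, 242.0], 0.44)]
hook_lip scene [([250.1, 173.2], 0.64)]
hook_seat wrist [([325.0, 19.2], 0.8)]
hook_seat side [([297.2, 253.2], 0.73)]
hook_seat scene [([216.5, 147.8], 0.74), ([251.8, 184.4], 0.53), ([233.5, 201.6], 0.45)]
hanger wrist []
hanger side [([292.1, 223.8], 0.45)]
hanger scene [([251.5, 161.9], 0.6)]
handle wrist [([321.0, 258.8], 0.69)]
handle side [([354.8, 185.0], 0.78), ([315.6, 168.9], 0.58)]
handle scene [([405.5, 285.0], 0.97), ([415.4, 244.6], 0.82), ([217.9, 147.0], 0.75)]
15.85 [0.3099 0.2102 0.3079] [ 8.000e-04  9.992e-01  3.350e-02 -2.190e-02] 0.013417948650222526
lip [[321.5, 41.0], [301.2, 242.1], [247.8, 175.5]]
nut [[320.9, -51.9], [291.0, 197.6], [250.7, 143.0]]
seat [[321.6, 19.8], [292.5, 253.1], [252.8, 180.9]]
piv [[321.3, -5.4], [291.7, 225.4], [251.8, 161.9]]
```

View pics/w7.png

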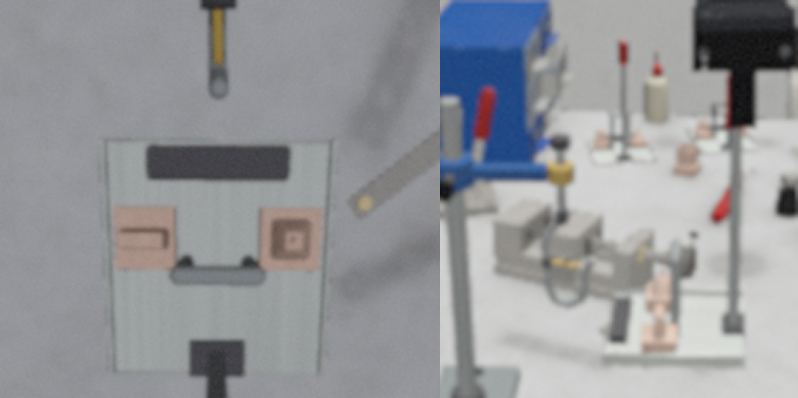

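The last picture shows the bar middle at wrist px (324,131) and the lip at (324,41), with the keeper parallel to the entry direction, so yaw and y line up. I'll check the height numerically before entering.

```bash
python3 - <<'E'
from h import *
ps={c:shot(c) for c in('side','scene','wrist')}
s=ps['wrist']['st'];q=s['ee_rot'];T=R.from_quat([q[1],q[2],q[3],q[0]])
bar=T.apply([.0582,0,.133])+s['position'];print('bar',bar,[proj(P(ps[c]),bar).round(1).tolist() for c in ps])
seat=np.array([.457,.2212,.1259]);u=np.array([np.cos(.068),np.sin(.068),0])
tgt=seat+u*-.005+[0,0,.0475]
print('shift',T.inv().apply(tgt-bar)); print('up in tool',T.inv().apply([0,0,1]))
print('hook rel bar in tool', T.inv().apply(seat-bar), tri([(P(ps['side']),(331.5,242.8)),(P(ps['scene']),(230.4,182.2))]))
E
```

```text
bar [0.3619487  0.21424556 0.17241147] [[331.4, 237.1], [231.6, 179.5], [322.8, 131.5]]
shift [ 0.090173   -0.00049741 -0.00496295]
up in tool [-4.40221030e-02 -1.84764531e-06 -9.99030557e-01]
hook rel bar in tool [ 0.0972592  -0.00049829  0.04227089] (array([0.36084566, 0.22049705, 0.16010115]), [[0.1, 0.1], [0.0, -0.0]])
```

```bash
python3 - <<'E'
from h import *
p=shot('side'); g=cv2.cvtColor(p['pixels'],cv2.COLOR_BGR2GRAY)
print('bail cols 326..338, rows 228..262'); print(g[228:262,326:339])
print('hook cols 286..306 rows 234..262'); print(g[234:262,286:307:1])
E
```

```text
bail cols 326..338, rows 228..262
[[207 207 207 206 207 207 207 207 206 206 204 204 202]
 [206 208 208 208 208 208 207 208 207 206 206 204 203]
 [206 209 207 209 208 208 208 206 207 206 206 201 197]
 [203 208 208 208 208 208 207 207 206 206 203 192 172]
 [204 210 209 207 208 208 207 206 206 207 202 183 149]
 [203 209 209 208 208 205 203 201 202 206 204 189 164]
 [204 210 209 208 207 200 192 191 197 204 205 197 183]
 [203 209 209 208 203 192 182 181 187 195 198 194 183]
 [202 208 209 206 199 184 175 176 174 174 178 173 163]
 [199 203 203 199 189 175 174 175 165 151 149 145 138]
 [188 190 189 180 170 164 171 175 162 142 134 129 120]
 [168 171 170 162 153 156 173 175 160 137 131 125 113]
 [151 153 153 152 150 158 170 172 154 135 126 118 108]
 [147 141 140 140 144 151 157 155 140 127 120 113 102]
 [164 155 147 141 139 143 141 133 127 119 113 105  95]
 [189 186 178 166 154 140 129 123 116 113 107  98  93]
 [198 200 194 188 173 151 130 120 116 109 101  92  94]
 [198 199 193 193 183 156 131 120 113 103  98  94 108]
 [192 193 192 193 184 156 130 121 111 102  97 102 130]
 [185 192 195 195 182
[... 2630 characters left out ...]
6 142 147 169 184 188 186 184 178 166 148 129 133 153 169 173
  164 156 152]
 [202 198 181 157 147 159 172 178 179 175 166 157 143 138 151 176 190 193
  188 180 178]
 [204 202 196 180 165 158 157 160 161 157 150 147 151 162 177 191 201 201
  200 198 195]
 [205 205 203 197 188 178 171 165 158 153 155 164 177 189 198 203 205 206
  205 205 202]
 [206 205 205 204 201 198 194 188 181 179 185 193 200 204 206 207 207 207
  206 206 205]
 [207 206 206 205 205 205 204 203 200 200 203 207 207 208 207 207 207 206
  206 206 205]
 [208 207 207 207 206 206 207 207 207 207 209 208 208 206 206 206 206 206
  206 206 206]
 [206 208 207 207 208 208 208 210 209 209 209 208 208 207 206 206 206 206
  207 207 206]]
```

The heights agree within 2–3 mm and the bar is perhaps a touch low, so I'll enter 2 mm higher, at about 16–18 mm above the lip.

Call:
send_rows:
  moves:
    - [-1,0,-0.0005,-0.003,0,0,0]
    - [-1,0.015,-0.0005,-0.0036,0,0,0]
    - [-1,0.03,-0.0005,-0.0043,0,0,0]
    - [-1,0.045,-0.0005,-0.005,0,0,0]
    - [-1,0.057,-0.0005,-0.0055,0,0,0]
    - [-1,0.066,-0.0005,-0.0059,0,0,0]
    - [-1,0.075,-0.0005,-0.0063,0,0,0]
    - [-1,0.082,-0.0005,-0.0066,0,0,0]
    - [-1,0.088,-0.0005,-0.0069,0,0,0]
    - [-1,0.09,-0.0005,-0.007,0,0,0]
    - [-1,0.09,-0.0005,-0.007,0,0,0]

```text
time: 18.32
position: [0.3997, 0.2173, 0.3109]
ee_rot: [0.001, 0.999, 0.034, -0.022]
force: [-0.6, -0.4, -4.8]
grip_width: 0.0134
gripper_force: 59.9
```

```bash
cat > st.py <<'E'
from m import *
F=[];W=[]
for i in range(4):
    p=shot('wrist'); s=arm.read_state(); F.append(s['force']); W.append(s['wrist_torque'])
q=s['ee_rot'];T=R.from_quat([q[1],q[2],q[3],q[0]])
bar=T.apply([.0582,0,.133])+s['position']
print('t',s['time'],'F',np.round(np.mean(F,0),2),'sd',np.round(np.std(F,0),2),'W',np.round(np.mean(W,0),3),'pos',np.round(s['position'],4),'barpred',np.round(bar,4),'gw',round(s['grip_width'],4))
for th in ('bail_bar','handle'):
    print(th,[(np.round(d['pixel'],1).tolist(),round(d['confidence'],2)) for d in optics.mark_of(p,th)][:2])
g=shot('side')
for th in ('bail_bar','hook_seat','hook_lip','hanger'):
    print('side',th,[(np.round(d['pixel'],1).tolist(),round(d['confidence'],2)) for d in optics.mark_of(g,th)][:3])
print('bar proj side',proj(P(g),bar).round(1),'wrist',proj(P(dict(p)),bar).round(1))
E
python3 st.py
```

```text
t 18.525 F [-0.31 -0.04 -4.33] sd [0.16 0.5  0.51] W [0.042 0.268 0.008] pos [0.3996 0.2173 0.3109] barpred [0.4518 0.2209 0.1755] gw 0.0133
bail_bar [([323.9, 131.3], 0.91)]
handle [([321.7, 257.6], 0.63)]
side bail_bar [([293.5, 238.7], 0.9), ([315.7, 190.2], 0.73)]
side hook_seat [([291.2, 223.9], 0.49), ([295.2, 252.9], 0.48)]
side hook_lip [([295.2, 252.4], 0.6), ([305.0, 243.0], 0.56)]
side hanger [([293.9, 224.2], 0.6)]
bar proj side [294.1 235. ] wrist [322.8 131.5]
```

It's in without contact, and the free reading is Fz = -4.3 N, so hook load = Fz + 4.3. I'll press straight down in small calls.

Call:
send_rows:
  moves:
    - [-1,0.0001,0,0.003,0,0,0]
    - [-1,0.0003,0,0.006,0,0,0]
    - [-1,0.0004,0,0.009,0,0,0]
    - [-1,0.0005,0,0.011,0,0,0]
    - [-1,0.0006,0,0.013,0,0,0]
    - [-1,0.0007,0,0.015,0,0,0]
    - [-1,0.0007,0,0.017,0,0,0]

```text
time: 19.75
position: [0.4001, 0.2173, 0.2942]
ee_rot: [0.001, 0.999, 0.034, -0.021]
force: [0.7, -0.2, -0.8]
grip_width: 0.0136
gripper_force: 59.9
```

Call:
send_rows:
  moves:
    - [-1,0.0001,0,0.002,0,0,0]
    - [-1,0.0002,0,0.004,0,0,0]
    - [-1,0.0003,0,0.006,0,0,0]

```text
time: 20.12
position: [0.3998, 0.2173, 0.2877]
ee_rot: [0.001, 0.999, 0.034, -0.022]
force: [-0.2, 0.8, -1.3]
grip_width: 0.0136
gripper_force: 59.9
```

Call:
send_rows:
  moves:
    - [-1,0.0001,0,0.002,0,0,0]
    - [-1,0.0002,0,0.004,0,0,0]
    - [-1,0.0003,0,0.006,0,0,0]

```text
time: 20.5
position: [0.4004, 0.2175, 0.2825]
ee_rot: [0.001, 0.999, 0.034, -0.021]
force: [0.7, -0.2, 2.9]
grip_width: 0.0137
gripper_force: 59.9
```

```bash
python3 st.py
```

```text
t 20.7 F [ 0.86 -0.27  3.4 ] sd [0.37 0.42 0.35] W [-0.033 -0.233  0.003] pos [0.4003 0.2174 0.2827] barpred [0.4528 0.221  0.1474] gw 0.0131
bail_bar [([323.5, 128.0], 0.61)]
handle [([323.9, 257.5], 0.73)]
side bail_bar [([352.4, 187.8], 0.84), ([293.0, 247.6], 0.81), ([314.5, 189.9], 0.53)]
side hook_seat [([293.5, 259.2], 0.74)]
side hook_lip [([300.8, 245.5], 0.54)]
side hanger [([293.9, 230.1], 0.72)]
bar proj side [294.  245.4] wrist [322.8 131.6]
```

The hook sank about 12 mm and is now on its buffer with a load of 7.7 N. The bar has crept forward 2–3 mm, so I'll ease the tool back as I press on.

Call:
send_rows:
  moves:
    - [-1,-0.001,0,0.0015,0,0,0]
    - [-1,-0.002,0,0.003,0,0,0]
    - [-1,-0.003,0,0.0045,0,0,0]

```text
time: 21.42
position: [0.3967, 0.2171, 0.2776]
ee_rot: [0.001, 0.999, 0.034, -0.022]
force: [1.0, -0.4, 4.9]
grip_width: 0.0133
gripper_force: 59.9
```

Call:
send_rows:
  moves:
    - [-1,0,0,0.0015,0,0,0]
    - [-1,0,0,0.003,0,0,0]
    - [-1,0,0,0.0045,0,0,0]

```text
time: 21.8
position: [0.3962, 0.2171, 0.2727]
ee_rot: [0.001, 0.999, 0.034, -0.022]
force: [1.6, 0.3, 5.4]
grip_width: 0.0136
gripper_force: 59.9
```

```bash
python3 st.py
```

```text
t 22.0 F [1.76 0.27 3.7 ] sd [0.21 0.3  0.5 ] W [ 0.117 -0.489  0.02 ] pos [0.3964 0.2171 0.2728] barpred [0.4486 0.2206 0.1374] gw 0.0137
bail_bar []
handle [([323.1, 257.9], 0.66)]
side bail_bar [([296.8, 252.3], 0.88), ([349.7, 186.4], 0.52), ([311.4, 188.6], 0.49)]
side hook_seat [([290.6, 257.7], 0.57)]
side hook_lip [([302.5, 248.9], 0.61)]
side hanger [([293.1, 227.3], 0.57)]
bar proj side [295.8 249.1] wrist [322.8 131.5]
```

Call:
send_rows:
  moves:
    - [-1,0,0,0.0015,0,0,0]
    - [-1,0,0,0.003,0,0,0]
    - [-1,0,0,0.0045,0,0,0]

```text
time: 22.72
position: [0.3981, 0.2174, 0.2708]
ee_rot: [0.0, 0.999, 0.034, -0.019]
force: [1.2, -0.5, 13.5]
grip_width: 0.0136
gripper_force: 59.9
```

Call:
send_rows:
  moves:
    - [-1,0,0,0.0015,0,0,0]
    - [-1,0,0,0.003,0,0,0]
    - [-1,0,0,0.0045,0,0,0]

```text
time: 23.1
position: [0.3958, 0.217, 0.2637]
ee_rot: [0.001, 0.999, 0.034, -0.022]
force: [1.5, 0.7, 3.6]
grip_width: 0.014
gripper_force: 59.9
```

```bash
python3 st.py
```

```text
t 23.3 F [1.2  0.25 0.77] sd [0.6  0.18 0.82] W [ 0.119 -0.241  0.003] pos [0.3955 0.2169 0.2632] barpred [0.4474 0.2204 0.1277] gw 0.0138
bail_bar []
handle [([322.7, 257.7], 0.96)]
side bail_bar [([296.5, 255.3], 0.75), ([349.0, 188.4], 0.56), ([313.4, 187.7], 0.51)]
side hook_seat [([292.4, 232.8], 0.63), ([297.9, 257.5], 0.46)]
side hook_lip [([297.9, 278.7], 0.7), ([300.3, 244.2], 0.69)]
side hanger [([290.7, 230.4], 0.44)]
bar proj side [296.4 252.6] wrist [322.8 131.5]
```

The load peaked near 18 N and then fell to 5 N, which looks like the keeper passing. I'll go on in gentle steps toward the seat.

Call:
send_rows:
  moves:
    - [-1,0,0,0.0012,0,0,0]
    - [-1,0,0,0.0024,0,0,0]
    - [-1,0,0,0.0036,0,0,0]

```text
time: 24.02
position: [0.3963, 0.2171, 0.2609]
ee_rot: [0.001, 0.999, 0.034, -0.021]
force: [1.5, 0.2, 1.5]
grip_width: 0.0135
gripper_force: 59.9
```

Call:
send_rows:
  moves:
    - [-1,0,0,0.0012,0,0,0]
    - [-1,0,0,0.0024,0,0,0]
    - [-1,0,0,0.0024,0,0,0]

```text
time: 24.4
position: [0.3948, 0.2168, 0.2566]
ee_rot: [0.001, 0.999, 0.034, -0.024]
force: [0.2, -0.3, -4.7]
grip_width: 0.0135
gripper_force: 59.9
```

```bash
python3 st.py
```

```text
t 24.6 F [ 0.29  0.13 -4.44] sd [0.09 0.48 0.49] W [ 0.022  0.263 -0.02 ] pos [0.3955 0.217  0.2577] barpred [0.4476 0.2205 0.1222] gw 0.0135
bail_bar []
handle [([321.7, 259.6], 0.8)]
side bail_bar [([296.0, 258.2], 0.93), ([349.8, 185.8], 0.75), ([315.3, 189.0], 0.53)]
side hook_seat [([295.4, 257.5], 0.69), ([293.2, 227.7], 0.42)]
side hook_lip [([303.0, 245.9], 0.58)]
side hanger [([294.6, 229.6], 0.58)]
bar proj side [296.3 254.5] wrist [322.7 131.3]
```

Load is back to zero, so the bar is past the keeper. I'll lower it to the seat, easing forward 4 mm.

Call:
send_rows:
  moves:
    - [-1,0.001,0,0.002,0,0,0]
    - [-1,0.002,0,0.004,0,0,0]
    - [-1,0.003,0,0.006,0,0,0]
    - [-1,0.0035,0,0.0075,0,0,0]
    - [-1,0.004,0,0.009,0,0,0]

```text
time: 25.58
position: [0.3995, 0.2173, 0.2489]
ee_rot: [0.001, 0.999, 0.034, -0.022]
force: [-0.5, -0.1, -2.2]
grip_width: 0.0137
gripper_force: 59.9
```

Call:
send_rows:
  moves:
    - [-1,0,0,0.001,0,0,0]
    - [-1,0,0,0.002,0,0,0]
    - [-1,0,0,0.003,0,0,0]

```text
time: 25.95
position: [0.4007, 0.2176, 0.2477]
ee_rot: [0.0, 0.999, 0.034, -0.02]
force: [-0.0, 0.2, 8.4]
grip_width: 0.0135
gripper_force: 59.9
```

```bash
python3 st.py
```

```text
t 26.15 F [ 0.74 -0.46  6.46] sd [0.47 0.43 0.39] W [-0.156 -0.389 -0.038] pos [0.4007 0.2176 0.2478] barpred [0.4534 0.2212 0.1126] gw 0.0133
bail_bar []
handle [([320.4, 259.2], 0.61)]
side bail_bar [([348.9, 188.3], 0.89), ([291.1, 259.8], 0.66), ([314.8, 189.4], 0.49)]
side hook_seat [([294.1, 259.5], 0.46)]
side hook_lip [([304.0, 245.9], 0.59)]
side hanger [([289.5, 228.1], 0.56)]
bar proj side [294. 258.] wrist [322.8 131.6]
```

Firm contact: the load is 10.8 N and rigid, at the expected seat height. I'll raise it to about 17 N in small steps and hold.

Call:
send_rows:
  moves:
    - [-1,0,0,0.0005,0,0,0]
    - [-1,0,0,0.001,0,0,0]
    - [-1,0,0,0.001,0,0,0]

```text
time: 26.88
position: [0.4011, 0.2176, 0.2475]
ee_rot: [0.0, 0.999, 0.034, -0.019]
force: [1.4, -0.1, 8.5]
grip_width: 0.0135
gripper_force: 59.9
```

```bash
python3 st.py | head -1
```

```text
t 27.075 F [ 0.54 -0.56  8.74] sd [0.23 0.1  0.17] W [-0.172 -0.489 -0.044] pos [0.4012 0.2176 0.2475] barpred [0.4541 0.2213 0.1124] gw 0.014
```

Call:
send_rows:
  moves:
    - [-1,0,0,0.0006,0,0,0]
    - [-1,0,0,0.0012,0,0,0]
    - [-1,0,0,0.0017,0,0,0]
    - [-1,0,0,0.0017,0,0,0]
    - [-1,0,0,0.0017,0,0,0]

```text
time: 28.05
position: [0.4019, 0.2178, 0.247]
ee_rot: [-0.0, 0.999, 0.034, -0.018]
force: [0.7, -0.8, 13.1]
grip_width: 0.0135
gripper_force: 59.9
```

```bash
python3 st.py | head -1
```

```text
t 28.25 F [ 0.61 -1.28 12.9 ] sd [0.37 0.4  0.39] W [-0.257 -0.687 -0.059] pos [0.4019 0.2178 0.247 ] barpred [0.4552 0.2216 0.112 ] gw 0.0135
```

Load is 17.2 N and steady. I'll hold it for over a second.

Call:
send_rows:
  moves:
    - [-1,0,0,0,0,0,0]
    - [-1,0,0,0,0,0,0]
    - [-1,0,0,0,0,0,0]
    - [-1,0,0,0,0,0,0]
    - [-1,0,0,0,0,0,0]
    - [-1,0,0,0,0,0,0]
    - [-1,0,0,0,0,0,0]
    - [-1,0,0,0,0,0,0]
    - [-1,0,0,0,0,0,0]
    - [-1,0,0,0,0,0,0]

```text
time: 29.85
position: [0.4019, 0.2178, 0.2469]
ee_rot: [-0.0, 0.999, 0.034, -0.018]
force: [0.2, -1.1, 13.3]
grip_width: 0.0139
gripper_force: 59.9
```

```bash
python3 st.py
```

```text
t 30.05 F [ 0.28 -1.49 12.85] sd [0.26 0.19 0.45] W [-0.276 -0.68  -0.057] pos [0.4019 0.2178 0.247 ] barpred [0.4552 0.2216 0.112 ] gw 0.0133
bail_bar []
handle [([323.7, 260.1], 0.58)]
side bail_bar [([349.0, 186.3], 0.59), ([291.6, 258.9], 0.58), ([316.0, 190.0], 0.44)]
side hook_seat [([292.8, 257.7], 0.55), ([288.9, 341.7], 0.3)]
side hook_lip []
side hanger [([295.3, 228.6], 0.6), ([292.5, 284.7], 0.41)]
bar proj side [293.3 258.2] wrist [322.8 131.6]
```

Call:
send_rows:
  moves:
    - [-1,0,0,-0.001,0,0,0]
    - [-1,0,0,-0.002,0,0,0]
    - [-1,0,0,-0.003,0,0,0]
    - [-1,0,0,-0.004,0,0,0]
    - [-1,0,0,-0.004,0,0,0]
    - [-1,0,0,-0.004,0,0,0]

```text
time: 31.15
position: [0.3999, 0.2174, 0.2479]
ee_rot: [0.001, 0.999, 0.034, -0.021]
force: [0.3, -0.3, 6.3]
grip_width: 0.0133
gripper_force: 59.9
```

```bash
python3 st.py|head -1
```

```text
t 31.35 F [ 0.36 -0.42  6.21] sd [0.41 0.37 0.37] W [-0.06  -0.401 -0.001] pos [0.3999 0.2175 0.2479] barpred [0.4523 0.2211 0.1126] gw 0.0135
```

Call:
send_rows:
  moves:
    - [-1,0,0,-0.001,0,0,0]
    - [-1,0,0,-0.002,0,0,0]
    - [-1,0,0,-0.003,0,0,0]
    - [-1,0,0,-0.003,0,0,0]
    - [-1,0,0,-0.003,0,0,0]

```text
time: 32.33
position: [0.3988, 0.2172, 0.2493]
ee_rot: [0.001, 0.999, 0.034, -0.023]
force: [-0.4, 0.6, -2.4]
grip_width: 0.0135
gripper_force: 59.9
```

```bash
python3 st.py|head -1
```

```text
t 32.525 F [ 0.75  0.23 -3.81] sd [0.2  0.58 1.04] W [ 0.083  0.255 -0.017] pos [0.399  0.2171 0.2495] barpred [0.4509 0.2206 0.114 ] gw 0.0138
```

Call:
send_rows:
  moves:
    - [-1,0,0,0.0006,0,0,0]
    - [-1,0,0,0.0011,0,0,0]
    - [-1,0,0,0.0011,0,0,0]

```text
time: 33.25
position: [0.3994, 0.2173, 0.2491]
ee_rot: [0.001, 0.999, 0.034, -0.022]
force: [0.6, -0.3, -4.6]
grip_width: 0.0138
gripper_force: 59.9
```

```bash
python3 st.py|head -1
```

```text
t 33.45 F [-0.17 -0.45 -3.87] sd [0.27 0.47 0.46] W [ 0.055  0.236 -0.012] pos [0.3994 0.2173 0.2491] barpred [0.4516 0.2208 0.1137] gw 0.0137
```

Call:
send_rows:
  moves:
    - [-1,0,0,0.0007,0,0,0]
    - [-1,0,0,0.0013,0,0,0]
    - [-1,0,0,0.0013,0,0,0]

```text
time: 34.17
position: [0.3998, 0.2174, 0.2484]
ee_rot: [0.001, 0.999, 0.034, -0.021]
force: [0.7, 0.4, 0.4]
grip_width: 0.0134
gripper_force: 59.9
```

```bash
python3 st.py|head -1
```

```text
t 34.375 F [0.32 0.19 1.75] sd [0.78 0.43 0.36] W [-0.014 -0.135 -0.005] pos [0.3997 0.2174 0.2483] barpred [0.4521 0.221  0.1129] gw 0.0135
```

Call:
send_rows:
  moves:
    - [-1,0,0,-0.0004,0,0,0]
    - [-1,0,0,-0.0005,0,0,0]
    - [-1,0,0,-0.0005,0,0,0]
  grip_force: 6

```text
time: 35.1
position: [0.399, 0.2171, 0.2478]
ee_rot: [0.001, 0.999, 0.034, -0.022]
force: [0.5, -0.4, 0.4]
grip_width: 0.0139
gripper_force: 6.0
```

Call:
send_rows:
  moves:
    - [-0.5,0,0,0,0,0,0]
    - [-0.3,0,0,0,0,0,0]
    - [0,0,0,0,0,0,0]
    - [0,0,0,0,0,0,0]
    - [0,0,0,0,0,0,0]
    - [0,0,0,0,0,0,0]

```text
time: 35.85
position: [0.3993, 0.2173, 0.2482]
ee_rot: [0.001, 0.999, 0.034, -0.022]
force: [-0.2, -0.1, 0.6]
grip_width: 0.043
gripper_force: 0.0
```

```bash
python3 - <<'E'
from m import *
s=arm.read_state();print(s['time'],s['force'],s['grip_width'],s['position'])
ps,o=meas(['wrist','side','scene'],['carrier','bail_bar','handle'])
M=P(ps['wrist'])
p=ps['wrist']['pixels'].astype(int); r=(p[...,2]>110)&(p[...,1]<60)&(p[...,0]<70); r[:200]=0;ys,xs=np.nonzero(r);print('red',xs.min(),xs.max(),ys.min(),ys.max(),np.median(xs),np.median(ys))
E
```

```text
35.85 [-0.16438386 -0.13464342  0.55061323] 0.04295436640105752 [0.39931028 0.21728886 0.2482452 ]
carrier wrist []
carrier side [([292.5, 282.7], 0.58), ([314.6, 204.7], 0.58), ([347.8, 197.3], 0.54)]
carrier scene [([255.1, 201.3], 0.98), ([406.6, 338.0], 0.72), ([416.0, 296.1], 0.67), ([251.6, 179.9], 0.2)]
bail_bar wrist []
bail_bar side [([291.8, 258.7], 0.94), ([345.5, 187.2], 0.81)]
bail_bar scene [([257.2, 184.9], 0.92), ([423.3, 277.8], 0.83), ([413.2, 319.6], 0.56)]
handle wrist [([323.1, 239.0], 0.97)]
handle side [([353.4, 165.6], 0.75), ([313.6, 205.5], 0.59)]
handle scene [([414.8, 244.2], 0.79), ([241.6, 153.2], 0.72)]
red 306 336 235 266 321.0 251.0
```

The carrier hangs free with no force on the tool. I'll retract straight up.

Call:
send_rows:
  moves:
    - [0,-0.0004,0,-0.01,0,0,0]
    - [0,-0.001,0,-0.025,0,0,0]
    - [0,-0.002,0,-0.045,0,0,0]
    - [0,-0.003,0,-0.07,0,0,0]
    - [0,-0.005,0,-0.11,0,0,0]
    - [0,-0.007,0,-0.15,0,0,0]
    - [0,-0.008,0,-0.18,0,0,0]
    - [0,-0.008,0,-0.18,0,0,0]
    - [0,-0.008,0,-0.18,0,0,0]
    - [0,-0.008,0,-0.18,0,0,0]

```text
time: 37.7
position: [0.3988, 0.2171, 0.4271]
ee_rot: [0.001, 0.999, 0.034, -0.023]
force: [0.1, -0.2, -0.0]
grip_width: 0.0439
gripper_force: 0.0
```

```bash
python3 - <<'E'
from m import *
s=arm.read_state();print(s['time'],s['force'],s['position'])
for i in range(2):
    ps,o=meas(['side','scene','wrist'],['carrier','bail_bar','handle','hook_seat'])
    for j in range(3): shot('side')
A,B=P(ps['side']),P(ps['scene'])
def best(c,t,lo):
    return min((d['pixel'] for d in o[t,c]),key=lambda p:np.hypot(*(np.array(p)-lo)))
for t,l1,l2 in(('carrier',(292,283),(255,201)),('bail_bar',(292,259),(257,185)),('handle',(315,205),(242,153))):
    print(t,tri([(A,best('side',t,l1)),(B,best('scene',t,l2))]))
# keeper brass in side view & motion check
im=[shot('side')['pixels'].astype(int)]
for j in range(4): q=shot('side')
im.append(q['pixels'].astype(int)); d=np.abs(im[1]-im[0]).max(2)[180:300,270:345]; print('motion',(d>25).sum())
k=optics.trace(q,'keeper')[:2] if True else 0
print([(d['box'],d['confidence']) for d in k])
w=shot('wrist')['pixels']; cv2.imwrite('pics/z.png',w); cv2.imwrite('pics/z2.png',q['pixels'])
E
```

```text
37.7 [ 0.06911836 -0.18416768 -0.01922998] [0.39881032 0.21714134 0.42708065]
carrier side [([298.0, 282.4], 0.7), ([349.1, 197.9], 0.69), ([311.1, 204.4], 0.62)]
carrier scene [([409.4, 337.9], 0.73), ([417.8, 294.9], 0.66), ([254.1, 202.5], 0.58)]
carrier wrist [([319.8, 111.3], 0.93)]
bail_bar side [([292.6, 261.2], 0.92), ([346.6, 185.6], 0.84), ([313.1, 187.2], 0.67)]
bail_bar scene [([409.7, 320.2], 0.91), ([418.8, 280.0], 0.86), ([255.1, 187.5], 0.73)]
bail_bar wrist [([325.3, 109.6], 0.62)]
handle side [([309.7, 204.7], 0.92), ([349.3, 166.6], 0.83), ([314.3, 169.1], 0.52)]
handle scene [([417.2, 246.1], 0.85), ([403.9, 283.1], 0.66), ([254.7, 200.9], 0.56)]
handle wrist [([317.0, 164.4], 0.8)]
hook_seat side [([294.6, 257.9], 0.68), ([302.9, 248.4], 0.24), ([291.0, 261.2], 0.22)]
hook_seat scene [([252.6, 184.2], 0.65)]
hook_seat wrist []
carrier side [([346.6, 199.4], 0.86), ([312.9, 204.4], 0.79), ([297.5, 281.7], 0.56)]
carrier scene [([419.1, 295.1], 0.84), ([406.0, 337.4], 0.68), ([253.8, 200.3], 0.58)]
carrier wrist [([323.6, 110.8], 0.93)]
bail_bar side [([316.2, 189.5], 0.78), ([293.4, 262.6], 0.76), ([346.9, 189.2], 0.65)]
bail_bar scene [([256.0, 186.0], 0.75), ([421.5, 278.2], 0.74), ([414.1, 317.4], 0.58)]
bail_bar wrist [([323.5, 111.2], 0.76)]
handle side [([349.4, 169.7], 0.67), ([309.0, 206.4], 0.57), ([315.4, 168.6], 0.51)]
handle scene [([242.5, 154.4], 0.81), ([417.2, 246.5], 0.64), ([403.3, 284.7], 0.58)]
handle wrist []
hook_seat side [([292.7, 255.3], 0.55)]
hook_seat scene [([253.4, 187.2], 0.65), ([255.6, 167.2], 0.28)]
hook_seat wrist []
carrier (array([0.44984462, 0.21811598, 0.04551941]), [[-1.3, -1.0], [-0.8, 0.8]])
bail_bar (array([0.46068105, 0.21624462, 0.10050924]), [[-1.8, -1.5], [-1.1, 1.2]])
handle (array([0.41494441, 0.21351981, 0.24797024]), [[0.4, 0.4], [0.3, -0.3]])
motion 0
[]
```

The carrier hangs still about 4° from upright, with the bar at seat height and the robot clear. Handing in.

```bash
python3 -c "
from cell import arm
print(arm.read_state()['time'], arm.close_job())"
```

```text
the job is handed in; nothing more can be done
39.85 None
```

The job is handed in at 39.9 s: the carrier hangs still on the hook, about 4° off upright. The bar went past the keeper, and the joint was proved at about 17 N for well over a second. The highest load I read was 17.8 N, though I only read it between moves. On the way in, the tray caught the hook at about 10 N and turned in the grip; it came free without harm that I could see, but I couldn't view the final hang because my picture views were used up.

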